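Tighten a compression fitting: finger-tight, then a quarter turn with the spanner

TASK

Make up the compression fitting on the gas manifold: run its hex nut clockwise with the fingers until it is just finger-tight, that is until the ring under it only just starts to turn with it. Then fetch the larger open-ended spanner, push it onto the nut and turn on, without forcing or overshooting, until the ring's pointer has gone a quarter turn from the mark where it started to the second mark. Lay the spanner flat on the worktop, well clear of the manifold, and leave the other things where they are.

Things in the scene. Friction and masses are not known exactly. Their poses are not given: they have to be found in the camera images.
- manifold: aluminium block, 80 x 60 mm (x, y), on a riser fixed to the worktop, top at z = 95 mm; origin at the centre of its underside on the worktop, z up. On the middle of its top: a ring (38 mm across, z = 95.5 to 101.5 mm), over it the hex nut, through both a tube stub 14 mm across, top at z = 144 mm. Dark lines on the block beside the ring: in its -x direction (start mark) and its +y direction (quarter-turn mark)
- nut: brass hex nut, 28 mm across flats, 32 across corners, flats from 102.5 to 125 mm above the worktop; origin on its axis at its underside, z up, turns with it. Two opposite flats face its +y and -y, the others every 60 degrees
- nut_top (a point): centre of the nut's top, 126.5 mm above the worktop, axes as the nut. Right-hand thread: tightens clockwise seen from above, without moving up or down; runs easily (0.07 N m) for some 0.6 to 1.2 rad until finger-tight, then carries the ring with it
- ring (a joint): angle of the steel ring under the nut, with a small pointer (tip 24 mm from the axis): 0 at the start mark, grows clockwise seen from above, 1.571 at the quarter-turn mark. It stays put until the nut is finger-tight, then starts at about 0.26 N m, needs about 0.34 N m at the quarter turn, and stays where left. With the fingers on the nut it must not pass 0.3
- spanner: the larger of two steel open-ended spanners, lying flat, loose, about 0.16 kg, 12 mm thick. Origin at the middle of its underside, z up, x towards the open jaws. Handle 14 mm wide, x = -90 to +30 mm; head 48 mm wide; jaw faces at y = +/-14.8 mm, bottom of the gap at x = 54 mm, flared lips from x = 81 mm to the tip at 91 mm, there 40 mm apart
- spanner_jaw (a point): middle of the larger spanner's jaws, half way up its thickness: 70 mm along x and 6 mm above the spanner's origin; axes as the spanner. With the spanner fully home on the nut the nut's axis lies here; it then swings about 0.1 to 0.2 rad before it bites
- small_spanner: the smaller spanner, about 130 mm long with a 19 mm jaw gap, which does not fit this nut; origin at the middle of its underside, x towards its jaws. To be left alone
- dish: clear round dish, 59 mm across and 14 mm high, origin at the centre of its underside; to be left alone
- vial: small capped glass vial, 17 mm across and 54 mm high, upright, origin at the centre of its underside; to be left alone
Things that resemble listed ones, but are neither listed nor needed, are in the scene too. Several things have the shape of the manifold; the one meant has the colours described above.

How it is judged (in metres and radians):
On the way, in this order (a step that is already met when the one before it is completed fails the run):
1. the nut is finger-tight: the ring has just begun to turn with it (more than 0.03 rad), with no spanner on the nut (value of joint ring above 0.03 rad and contact force between spanner and manifold below 0.1 N), for 0.2 s.
2. the ring stands at the quarter turn, 1.571 within 0.17 rad, with the larger spanner bearing on the nut (value of joint ring between 1.4 and 1.74 rad and contact force between spanner and nut above 0.5 N), for 0.1 s.
At the end, for the whole second after the job is handed in: The ring stands a quarter turn from its start, 1.571 within 0.17 rad; the larger spanner lies flat on the worktop, at rest and released, its middle and its jaws more than 90 mm from the nut's axis (value of joint ring between 1.4 and 1.74 rad and height (world z) of spanner below 0.006 m and angle between spanner's own z axis and vertical below 0.08 rad and linear speed of spanner below 0.01 m/s and horizontal distance between each of spanner_jaw, spanner and nut_top above 0.09 m and contact force between the fingers and anything else below 0.1 N); the robot touches nothing.
It fails at once if the fitting overtightened by hand: fingers on the nut with the ring turned beyond 0.3 rad (value of joint ring above 0.3 rad and contact force between the fingers and nut above 0.5 N).
It fails at once if the ring turned beyond 1.8 rad (value of joint ring above 1.8 rad).
It fails at once if the spanner forced on the fitting (more than 80 N of contact) (contact force between spanner and manifold above 80 N).
It fails at once if the smaller spanner, the dish or the vial moved by more than 25 mm (distance of any of small_spanner, dish, vial from where it was at the start of the episode above 0.025 m).
It also fails if it takes over 72 s, if anything falls off the work surface, if the arm or the gripper's body presses on something with over 40 N, if the wrist force passes 120 N, or if a joint passes its speed limit or range.

ROBOT

A 6-joint arm with a two-finger parallel gripper is mounted at the origin on a cart in front of the work surface, level with it; the furniture and walls round the work are solid. World frame = base frame: x ahead of the robot, y to its left, z up, the work surface at z = 0. Lengths are in mm, angles in rad, forces in N, time in s.
With the tool pointing down it reaches from about 350 to 975 mm from the base axis. Payload 7.1 kg.
Tool frame: the origin (TCP) lies at the very end of the fingers, on their centre line; the grasp point (between the pads) lies 19 mm behind it (ctrl.grasp_offset is the distance from the TCP to the grasp point, in mm); z points along the fingers, y is the line along which they close (so a half turn about z gives the same grasp; the last joint's range is limited). The gripper opens to 88 mm and grips with 3 to 60 N. Pads are 20 mm wide; open, the fingers measure 115 mm over their backs; the gripper's body (75 mm by 178 mm) begins 61 mm behind the grasp point.
Start: joints at [1.131, 0.423, 1.63, -0, 1.089, -0.019], TCP at [255.274, 570.473, 222.675] pointing down, gripper open.
Joint ranges: [-3, 3], [-0.9, 2.11], [0.09, 2.58], [-1.31, 4.45], [0.11, 2.69], [-2.54, 2.54]. Speed limits (rad/s): [2.39, 2.39, 3.01, 3.14, 3.14, 3.14].

INTERFACE

Orientations are given as a rotation vector (axis times angle).
In Python, from workcell import ctrl, viewer, ticket, models gives the robot as it stands.
- The arm moves only by the tool play_rows, never from a script. Its arguments are lists of equal length, an entry for each row: "dp": the shift along the world's x, y, z in mm, a list of three; "yaw": the turn about the world's z in degrees. In form: {"dp": [[tx, ty, tz], ...], "yaw": [yaw, ...]}. A call has 1 to 8 rows; each row shifts and turns the commanded pose from where the row before left it; what a row does not reach is not made up. A row lasts 1/12 s, in which the tool goes at most 41.7 mm and 7.16 degrees, less where a joint would pass 70% of its speed; a pose out of reach is approached as far as the arm can. A call is refused whole if a number of a shift passes 41.7 or a number of a turn 7.16, either way. A call with a gripper value outside its range is refused whole. "gripper" is the closure, from 0 (fully open) to 1 (shut), set as the call begins (left out, the last holds). The fingers move at their own pace and stop on an object; the grip force is fixed at half the most. Time passes only in rows, so rows that do not move let the fingers close. It gives the time, the measured TCP pose, the force, the opening and the grip force at its end, in the units of the state.
- ctrl.get_obs(): the state, without advancing time (a new reading comes with each control period).
- viewer.get_image(name): name is "side" or "top"; returns a dict with "pixels" (420x560x3 uint8, red, green, blue), "range_z" (420x560 float32, mm along the optical axis (not along the pixel's ray), 0 where there is no reading), "fx", "fy", "cx", "cy" (pixels), "T" (4x4, takes a point from camera to world coordinates). Camera axes: x right, y up, looking along -z (the intrinsics and any distortion apply to the point x, -y, -z); pixel columns grow to the right and rows downward; lengths in mm; the calibration is good to about 2 mm. A picture is of the moment at which its call begins.
- ticket.close_job(): hands the job in; it is judged then, once.
Trained networks look in a picture, given as the dict that the camera call returned (one of the last four; its "shot" number tells which), for a name from the list of things; names that differ only in an ending like _2 or _b are one class to them, and where a whole thing is asked for, a point or a joint stands for the part that bears it (a point fixed in the world has none). Each returns a list of dicts, best first, with "conf" (0 to 1); they miss things now and then, are a little off and sometimes report something else, mostly with a low value. They report only what shows in the picture. A call takes as long as a camera call. They do not tell look-alikes from the thing itself.
- models.look_for(picture, name): "bbox" ([centre column, centre row, width, height] in pixels, round what is visible of it).
- models.landmark_of(picture, name): "location" ([column, row] in pixels: a listed point, or the origin of a listed thing).
The state is a dict: "t": time; "qpos": joint angles; "qvel": joint speeds; "joint_torque": joint torques, N m; "ee_pos": TCP position; "orientation": TCP orientation; "ft_force": force on the tool from outside, world axes, zero at the start; "moment": the same for the moment, N m; "width": finger opening in mm; "grasp_force": force on a finger pad.
Only numpy, scipy, OpenCV 4.12 (cv2) and the standard library are available. Lean on these libraries where they do the work, as an engineer would, in place of code of your own. Each camera call takes 0.05 s, during which the arm holds its last target. There are 200 camera calls.

## Working session

There is one attempt and no reset: what is moved stays moved. The work goes in short steps, Python scripts to look and compute and a tool call to move; the robot and the scene stay as the last step left them, time stands still between calls to the robot, and variables do not carry over. Pictures are saved under pics/ and viewed, at most 10 in all, crops included, and the job is handed in when it is done.

Besides the shell and the picture viewer there is one more tool, called after "Emit:" by a JSON object that holds its "method" and its "body". play_rows: Moves the arm, as the interface text tells. Its arguments: {"type":"object","properties":{"dp":{"type":"array"},"yaw":{"type":"array"},"gripper":{"type":"number"}},"required":["dp","yaw"]}

```bash
mkdir -p pics
cat > h.py <<'E'
import numpy as np,cv2
from workcell import ctrl,viewer,ticket,models
def pt(im,u,v,z=None):
    # pixel -> world; z given: intersect with plane, else use depth
    d=np.array([(u-im['cx'])/im['fx'],-(v-im['cy'])/im['fy'],-1.]);T=np.array(im['T'])
    r=T[:3,:3]@d;o=T[:3,3]
    s=(z-o[2])/r[2] if z is not None else im['range_z'][int(round(v)),int(round(u))]
    return o+s*r
def proj(im,p):
    T=np.array(im['T']);c=T[:3,:3].T@(np.array(p)-T[:3,3])
    return im['cx']+im['fx']*c[0]/-c[2], im['cy']-im['fy']*c[1]/-c[2]
def save(im,n,crop=None,k=1):
    a=im['pixels'][:,:,::-1]
    if crop: x0,y0,x1,y1=crop; a=a[y0:y1,x0:x1]
    cv2.imwrite('pics/'+n,cv2.resize(a,None,fx=k,fy=k,interpolation=cv2.INTER_CUBIC))
E
python3 - <<'E'
from h import *
Z={'manifold':0,'nut':102.5,'nut_top':126.5,'spanner':0,'spanner_jaw':6,'small_spanner':0,'dish':0,'vial':0}
ims=[]
for c in('top','side'):
    im=viewer.get_image(c);ims.append(im['pixels']);print(c,[k for k in im],im['fx'],np.round(im['T'],2).tolist())
    for n,z in Z.items():
        for r in models.landmark_of(im,n)[:4]:print(n,round(r['conf'],2),np.round(r['location']),np.round(pt(im,*r['location'],z)))
    save(im,c+'0.png',k=1.4)
print(ctrl.get_obs())
E
```

```text
top ['pixels', 'range_z', 'fx', 'fy', 'cx', 'cy', 'T', 'shot'] 528.4143209751384 [[-0.03, 0.98, -0.18, 410.38], [-1.0, -0.03, -0.0, 292.36], [-0.01, 0.18, 0.98, 1190.56], [0.0, 0.0, 0.0, 1.0]]
manifold 0.77 [360. 189.] [662.  96.   0.]
manifold 0.77 [164. 286.] [453. 545.   0.]
nut 0.73 [155. 282.] [460. 542. 102.]
nut 0.56 [367. 181.] [659.  98. 102.]
nut_top 0.73 [152. 280.] [463. 542. 126.]
nut_top 0.42 [368. 177.] [660. 100. 126.]
spanner 0.61 [381. 286.] [441.  62.   0.]
spanner_jaw 0.69 [351. 284.] [448. 129.   6.]
small_spanner 0.68 [241. 296.] [429. 374.   0.]
small_spanner 0.66 [354. 138.] [786. 102.   0.]
dish 0.93 [304. 152.] [755. 222.   0.]
vial 0.67 [355. 137.] [787. 101.   0.]
side ['pixels', 'range_z', 'fx', 'fy', 'cx', 'cy', 'T', 'shot'] 401.27106113787835 [[0.88, 0.23, -0.43, 201.09], [-0.48, 0.4, -0.78, -491.62], [-0.01, 0.89, 0.46, 569.37], [0.0, 0.0, 0.0, 1.0]]
manifold 0.75 [191. 222.] [455. 531.   0.]
manifold 0.66 [337. 280.] [664. 101.   0.]
nut 0.75 [339. 246.] [654.  91. 102.]
nut 0.62 [186. 192.] [450. 520. 102.]
nut 0.32 [385. 263.] [696.  -8. 102.]
nut_t
[... 263 characters left out ...]
[384. 267.] [792.  87.   0.]
{'t': 0.9, 'qpos': array([ 1.13098332e+00,  4.23046529e-01,  1.62990882e+00,  4.64932915e-08,
        1.08857653e+00, -1.90197719e-02]), 'qvel': array([-0.00083073,  0.00031744,  0.00041216,  0.00109941,  0.00094363,
        0.00038031]), 'joint_torque': array([-1.68701506e-03, -5.44570112e+01, -2.74039990e+01,  6.42749690e-02,
        1.69293612e-02, -5.54363476e-05]), 'ee_pos': array([255.28665296, 570.47515426, 222.70500062]), 'orientation': array([6.56111835e-01, 3.07230127e+00, 9.29749092e-05]), 'ft_force': array([ 0.1634724 ,  0.24031575, -0.6908836 ]), 'moment': array([-0.00760651,  0.03205246,  0.02454487]), 'grasp_force': 0.0, 'width': 88.04264760700958}
```

View pics/top0.png

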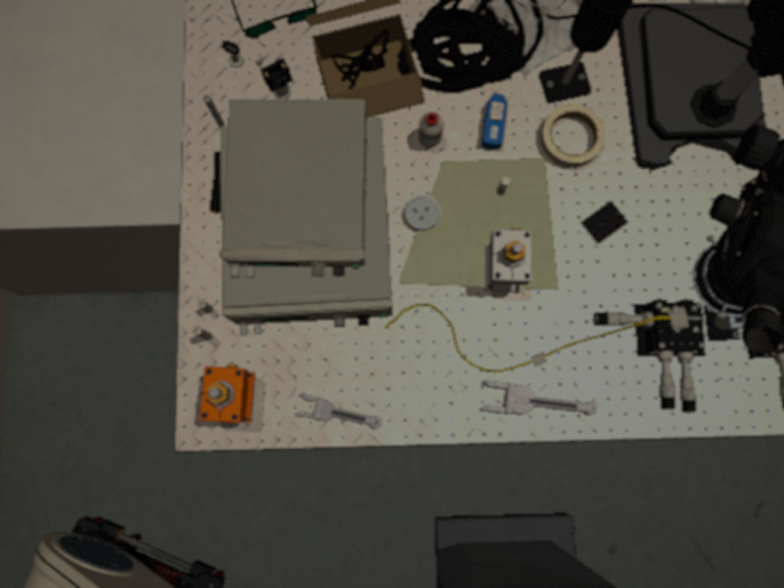

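View pics/side0.png

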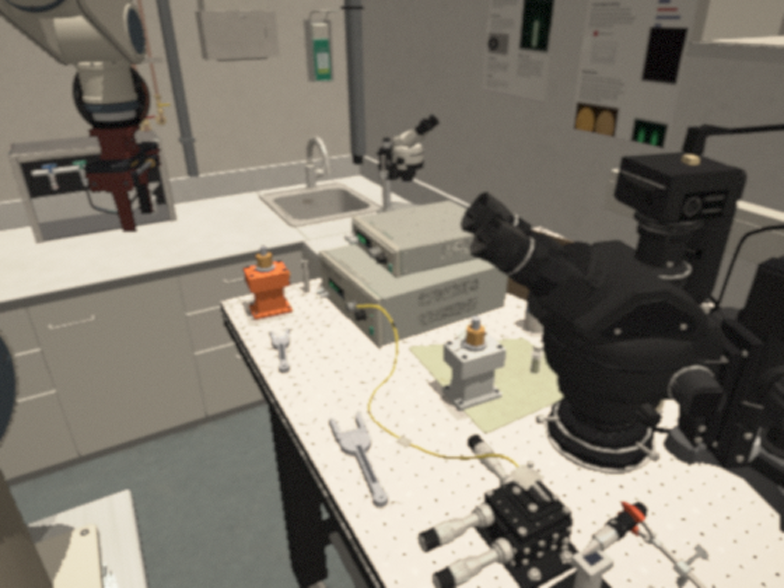

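Two fittings show up. The orange one (top pixel 155,282) is a look-alike. The aluminium block (368,178) has the colours described. The larger spanner is at (381,286), jaws towards +y, and the smaller one is at (241,296). I'll confirm with one enlarged crop.

Run:
```python
from h import *
im=viewer.get_image('top');b=viewer.get_image('side')
A=cv2.resize(im['pixels'][150:215,335:395,::-1],(480,520),interpolation=cv2.INTER_CUBIC)
B=cv2.resize(b['pixels'][220:295,310:370,::-1],(320,400),interpolation=cv2.INTER_CUBIC)
o=np.zeros((520,800,3),np.uint8);o[:,:480]=A;o[:400,480:]=B;cv2.imwrite('pics/crop.png',o)
# depth mask geometry: all pixels top view near manifold at heights
z=im['range_z'];vs,us=np.mgrid[140:225,325:405];
P=np.array([pt(im,u,v) for u,v in zip(us.ravel(),vs.ravel())])
for lo,hi in((85,100),(118,132),(138,150)):
    q=P[(P[:,2]>lo)&(P[:,2]<hi)]
    print(lo,len(q),cv2.minAreaRect(q[:,:2].astype(np.float32)),np.median(q,0).round(1))
vs,us=np.mgrid[265:310,330:435]
P=np.array([pt(im,u,v) for u,v in zip(us.ravel(),vs.ravel())]);q=P[(P[:,2]>6)&(P[:,2]<25)]
q=q[(q[:,1]<150)&(q[:,1]>-30)]
print('sp',len(q),cv2.minAreaRect(q[:,:2].astype(np.float32)),q.min(0),q.max(0),np.median(P[:,2]))
# fine centreline: mean x per y bin
for y in range(-30,150,10):
    s=q[(q[:,1]>=y)&(q[:,1]<y+10)]
    if len(s):print(y+5,s[:,0].min().round(),s[:,0].max().round(),s[:,0].mean().round(1),s[:,2].mean().round(1))
```

```text
85 772 ((659.7973022460938, 98.99232482910156), (59.09171676635742, 84.82821655273438), 86.41332244873047) [651.  102.1  95.1]
118 126 ((657.8408203125, 97.95472717285156), (26.95220375061035, 32.13480758666992), 26.989635467529297) [654.1 100.7 126.3]
138 40 ((658.24267578125, 98.25103759765625), (11.638373374938965, 13.430437088012695), 44.12306213378906) [656.9  98.7 144. ]
sp 822 ((438.8222351074219, 56.42070770263672), (173.35562133789062, 96.36676788330078), 88.4360580444336) [392.07683168 -29.97240975   6.05966879] [488.95985457 143.31632381  18.86058874] 0.763705822137581
-25 419.0 436.0 426.8 11.5
-15 421.0 434.0 428.4 11.5
-5 423.0 437.0 429.9 12.2
5 424.0 437.0 430.6 11.9
15 426.0 486.0 435.2 11.4
25 429.0 446.0 434.9 12.1
35 429.0 484.0 437.8 10.7
45 431.0 478.0 438.5 12.5
55 432.0 480.0 440.7 11.7
65 428.0 458.0 443.1 12.2
75 421.0 465.0 442.6 11.9
85 422.0 465.0 443.0 12.2
95 422.0 468.0 444.7 11.8
105 392.0 488.0 444.8 12.1
115 403.0 489.0 450.1 12.3
125 425.0 489.0 453.3 12.0
135 414.0 476.0 446.3 11.8
145 428.0 432.0 429.8 9.6
```

View pics/crop.png

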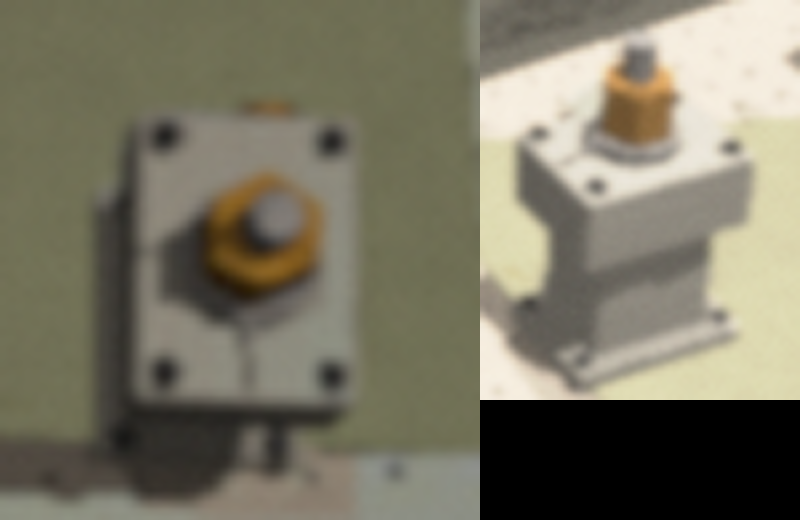

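The crop confirms it: an aluminium block with a brass nut, the start mark at crop (247,360) on the -x side and the quarter mark at (150,250) on the +y side, so the block's axes match the world's to within about 3°. The nut axis is near (658.5, 98.5), with flat normals at about 86° (mod 60). I'll approach along the open side.

Emit:
{"method": "play_rows", "body": {"dp": [[8, -40, 0], [8, -40, 0], [8, -40, 0], [8, -40, 0], [8, -40, 0], [8, -40, 0], [8, -40, 0], [8, -40, 0]], "yaw": [0, 0, 0, 4, 4, 4, 4, 4], "gripper": 0}}

```text
t: 1.67
ee_pos: [319.2, 248.8, 222.9]
orientation: [0.106, 3.139, 0.001]
ft_force: [0.6, 0.8, 0.3]
width: 87.9
grasp_force: 0.0
```

Emit:
{"method": "play_rows", "body": {"dp": [[37, -17, 0], [37, -17, 0], [37, -17, 0], [37, -17, 0], [37, -17, 0], [37, -17, 0], [37, -17, 0], [37, -17, 0]], "yaw": [0, 0, 0, 0, 0, 0, 0, 0]}}

```text
t: 2.33
ee_pos: [617.0, 113.2, 222.7]
orientation: [0.113, 3.139, 0.0]
ft_force: [-0.4, 0.0, 0.7]
width: 87.7
grasp_force: 0.0
```

Emit:
{"method": "play_rows", "body": {"dp": [[21, -7, 0], [20.5, -7.7, 0], [0, 0, -37], [0, 0, -37], [0, 0, -30], [0, 0, -10], [0, 0, 0]], "yaw": [0, 0, 0, 0, 0, 0, 0]}}

```text
t: 2.92
ee_pos: [654.7, 99.5, 105.6]
orientation: [-0.113, -3.134, 0.002]
ft_force: [-0.5, -1.2, 0.4]
width: 87.9
grasp_force: 0.0
```

Emit:
{"method": "play_rows", "body": {"dp": [[0, 0, 0], [0, 0, 0], [0, 0, 0], [0, 0, 0], [0, 0, 0], [0, 0, 0]], "yaw": [0, 0, 0, 0, 0, 0], "gripper": 1}}

```text
t: 3.42
ee_pos: [657.2, 99.9, 109.7]
orientation: [0.112, 3.138, 0.0]
ft_force: [0.0, -0.8, -0.1]
width: 51.5
grasp_force: 0.0
```

```bash
cat > s.py <<'E'
from h import *
o=ctrl.get_obs();r=o['orientation'];a=np.degrees(np.arctan2(r[1],r[0]))
print('t %.2f'%o['t'],o['ee_pos'].round(1),'toolY %.1f'%(2*a-90),'F',o['ft_force'].round(1),'M',o['moment'].round(3),'w %.1f g %.1f'%(o['width'],o['grasp_force']),'q',o['qpos'].round(2))
E
python3 s.py
```

```text
t 3.42 [657.2  99.9 109.7] toolY 85.9 F [ 0.  -0.8 -0.1] M [0.043 0.02  0.007] w 51.5 g 0.0 q [ 0.13  0.61  1.6  -0.    0.92 -1.37]
```

Emit:
{"method": "play_rows", "body": {"dp": [[1.3, -1.4, 0], [0, 0, 0], [0, 0, 0], [0, 0, 0], [0, 0, 0], [0, 0, 0]], "yaw": [0, 0, 0, 0, 0, 0]}}

```text
t: 3.92
ee_pos: [658.1, 98.5, 108.7]
orientation: [0.113, 3.14, 0.0]
ft_force: [-0.4, -0.9, 0.1]
width: 27.5
grasp_force: 29.9
```

```bash
python3 s.py
```

```text
t 3.92 [658.1  98.5 108.7] toolY 85.9 F [-0.4 -0.9  0.1] M [ 0.124 -0.023 -0.065] w 27.5 g 29.9 q [ 0.13  0.62  1.6   0.    0.92 -1.37]
```

Emit:
{"method": "play_rows", "body": {"dp": [[0, 0, 0], [0, 0, 0], [0, 0, 0], [0, 0, 0], [0, 0, 0]], "yaw": [-4, -6, -6, -6, -6]}}

```text
t: 4.33
ee_pos: [658.4, 99.3, 108.7]
orientation: [0.876, 3.016, 0.002]
ft_force: [1.4, 4.8, -1.9]
width: 27.7
grasp_force: 29.9
```

```bash
python3 s.py
```

```text
t 4.33 [658.4  99.3 108.7] toolY 57.6 F [ 1.4  4.8 -1.9] M [ 0.835 -0.226  0.116] w 27.7 g 29.9 q [ 0.13  0.62  1.6   0.    0.92 -0.87]
```

Emit:
{"method": "play_rows", "body": {"dp": [[0, 0, 0], [0, 0, 0], [0, 0, 0]], "yaw": [-2, -2, -2]}}

```text
t: 4.58
ee_pos: [658.5, 99.5, 108.7]
orientation: [1.028, 2.968, 0.003]
ft_force: [2.2, 4.1, -1.4]
width: 27.8
grasp_force: 29.9
```

```bash
python3 s.py
```

```text
t 4.58 [658.5  99.5 108.7] toolY 51.8 F [ 2.2  4.1 -1.4] M [ 0.886 -0.283  0.045] w 27.8 g 29.9 q [ 0.13  0.62  1.6   0.    0.92 -0.77]
```

Emit:
{"method": "play_rows", "body": {"dp": [[0, 0, 0], [0, 0, 0], [0, 0, 0]], "yaw": [-2, -2, -2]}}

```text
t: 4.83
ee_pos: [658.7, 99.6, 108.7]
orientation: [1.182, 2.91, 0.003]
ft_force: [3.0, 5.4, -1.8]
width: 27.9
grasp_force: 29.9
```

```bash
python3 s.py
```

```text
t 4.83 [658.7  99.6 108.7] toolY 45.8 F [ 3.   5.4 -1.8] M [ 0.96  -0.369  0.033] w 27.9 g 29.9 q [ 0.13  0.62  1.6   0.    0.92 -0.67]
```

Emit:
{"method": "play_rows", "body": {"dp": [[0, 0, 0], [0, 0, 0]], "yaw": [-2.5, -2.5]}}

```text
t: 5.0
ee_pos: [658.8, 99.7, 108.7]
orientation: [1.308, 2.855, 0.004]
ft_force: [3.2, 6.7, -1.4]
width: 27.8
grasp_force: 29.9
```

```bash
python3 s.py
```

```text
t 5.00 [658.8  99.7 108.7] toolY 40.8 F [ 3.2  6.7 -1.4] M [ 1.027 -0.448  0.125] w 27.8 g 29.9 q [ 0.13  0.62  1.6   0.    0.92 -0.58]
```

Emit:
{"method": "play_rows", "body": {"dp": [[0, 0, 0], [0, 0, 0]], "yaw": [-2.5, -2.5]}}

```text
t: 5.17
ee_pos: [658.9, 99.8, 108.7]
orientation: [1.431, 2.796, 0.004]
ft_force: [3.3, 6.1, -3.2]
width: 27.8
grasp_force: 29.9
```

```bash
python3 s.py
```

```text
t 5.17 [658.9  99.8 108.7] toolY 35.8 F [ 3.3  6.1 -3.2] M [ 1.099 -0.465  0.074] w 27.8 g 29.9 q [ 0.13  0.62  1.6   0.    0.92 -0.49]
```

Emit:
{"method": "play_rows", "body": {"dp": [[0, 0, 0], [0, 0, 0]], "yaw": [-2.5, -2.5]}}

```text
t: 5.33
ee_pos: [659.0, 99.9, 108.7]
orientation: [1.552, 2.73, 0.005]
ft_force: [3.0, 7.0, -2.4]
width: 27.5
grasp_force: 29.9
```

```bash
python3 s.py
```

```text
t 5.33 [659.   99.9 108.7] toolY 30.8 F [ 3.   7.  -2.4] M [ 1.13  -0.532  0.083] w 27.5 g 29.9 q [ 0.13  0.62  1.6   0.    0.92 -0.41]
```

Emit:
{"method": "play_rows", "body": {"dp": [[0, 0, 0], [0, 0, 0]], "yaw": [-2.5, -2.5]}}

```text
t: 5.5
ee_pos: [659.2, 99.9, 108.8]
orientation: [1.669, 2.66, 0.005]
ft_force: [3.3, 7.3, -2.5]
width: 27.5
grasp_force: 29.9
```

```bash
python3 s.py
```

```text
t 5.50 [659.2  99.9 108.8] toolY 25.8 F [ 3.3  7.3 -2.5] M [ 1.202 -0.692  0.322] w 27.5 g 29.9 q [ 0.13  0.62  1.6   0.    0.92 -0.32]
```

Emit:
{"method": "play_rows", "body": {"dp": [[0, 0, 0], [0, 0, 0], [0, 0, 0], [0, 0, 0]], "yaw": [-2, -1.5, 0, 0]}}

```text
t: 5.83
ee_pos: [659.3, 100.0, 108.7]
orientation: [1.747, 2.61, 0.005]
ft_force: [5.3, 6.4, -3.4]
width: 27.7
grasp_force: 29.9
```

```bash
python3 s.py
python3 - <<'E'
from h import *
b=viewer.get_image('side');save(b,'ring1.png',(310,205,370,280),8)
E
```

```text
t 5.83 [659.3 100.  108.7] toolY 22.4 F [ 5.3  6.4 -3.4] M [ 1.166 -0.63   0.085] w 27.7 g 29.9 q [ 0.13  0.62  1.6   0.    0.92 -0.26]
```

View pics/ring1.png

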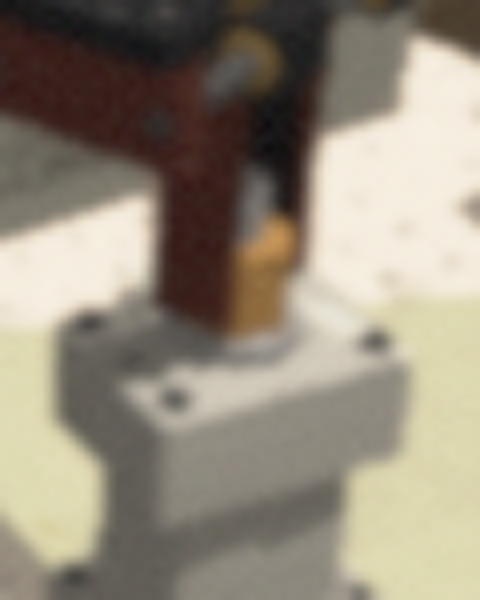

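Emit:
{"method": "play_rows", "body": {"dp": [[0, 0, 0]], "yaw": [-2]}}

```text
t: 5.97
ee_pos: [659.4, 100.0, 108.8]
orientation: [1.792, 2.579, 0.005]
ft_force: [4.3, 7.9, -4.6]
width: 28.0
grasp_force: 29.9
```

```bash
python3 s.py
```

```text
t 5.97 [659.4 100.  108.8] toolY 20.4 F [ 4.3  7.9 -4.6] M [ 1.199 -0.709  0.266] w 28.0 g 29.9 q [ 0.13  0.62  1.6   0.    0.92 -0.23]
```

The torque jumped from about 0.07 to 0.3 Nm at toolY of about 28°. The ring has therefore started, and I estimate it has turned about 0.13 rad. Next I release, rise and head for the spanner.

Emit:
{"method": "play_rows", "body": {"dp": [[0, 0, 0], [0, 0, 0], [0, 0, 0], [0, 0, 0]], "yaw": [0, 0, 0, 0], "gripper": 0}}

```text
t: 6.3
ee_pos: [657.8, 98.1, 108.6]
orientation: [-1.793, -2.58, 0.001]
ft_force: [-0.6, -0.4, 0.5]
width: 51.1
grasp_force: 0.0
```

Emit:
{"method": "play_rows", "body": {"dp": [[0, 0, 30], [0, 0, 40], [0, 0, 40], [-40, 0, 0], [-40, 0, 0], [-40, 0, 0], [-40, 0, 0], [-40, 0, 0]], "yaw": [0, 0, 0, -7, -7, -7, -7, 0]}}

```text
t: 6.97
ee_pos: [456.0, 98.0, 218.7]
orientation: [2.371, 2.061, 0.0]
ft_force: [-1.5, 0.1, -0.7]
width: 87.7
grasp_force: 0.0
```

```bash
python3 s.py
python3 - <<'E'
from h import *
im=viewer.get_image('top')
R=im['range_z'];vs,us=np.mgrid[60:330,300:560]
d=np.stack([(us-im['cx'])/im['fx'],-(vs-im['cy'])/im['fy'],-np.ones(us.shape)],-1);T=np.array(im['T'])
P=(d*R[60:330,300:560,None])@T[:3,:3].T+T[:3,3]
m=(R[60:330,300:560]>0)
def near(c,r,zlo):
    D=np.hypot(P[...,0]-c[0],P[...,1]-c[1]);k=m&(P[...,2]>zlo)&(D<r)&(np.hypot(P[...,0]-659,P[...,1]-99)>60)
    q=P[k];return len(q),(q[np.argsort(D[k])[:1]].round(),q[:,2].max()) if len(q) else ''
for c in((697,-5),(712,-47),(650,40)):print(c,near(c,200,80))
for n,z in(('spanner',0),('spanner_jaw',6),('nut_top',126.5)):
    for r in models.landmark_of(im,n)[:2]:print(n,round(r['conf'],2),np.round(r['location']),np.round(pt(im,*r['location'],z),1))
q=P[m&(P[...,2]>7)&(P[...,2]<16)&(P[...,0]<500)&(P[...,0]>395)&(P[...,1]>-40)&(P[...,1]<170)]
for y in range(-40,170,10):
    s=q[(q[:,1]>=y)&(q[:,1]<y+10)]
    if len(s):print(y+5,s[:,0].min().round(),s[:,0].max().round(),np.median(s[:,0]).round(1),len(s))
A=cv2.resize(im['pixels'][150:215,335:395,::-1],(480,520),interpolation=cv2.INTER_CUBIC)
B=cv2.resize(im['pixels'][260:315,325:415,::-1],(320,196),interpolation=cv2.INTER_CUBIC)
o=np.zeros((520,800,3),np.uint8);o[:,:480]=A;o[:196,480:]=B
s=viewer.get_image('side');o[196:516,480:]=cv2.resize(s['pixels'][220:280,310:370,::-1],(320,320),interpolation=cv2.INTER_CUBIC)
cv2.imwrite('pics/c2.png',o)
E
```

```text
t 6.97 [456.   98.  218.7] toolY -8.0 F [-1.5  0.1 -0.7] M [-0.044  0.119  0.025] w 87.7 g 0.0 q [ 0.19  0.19  1.97 -0.    0.97  0.33]
(697, -5) (4850, (array([[ 667., -127.,  272.]]), np.float64(549.4020191651264)))
(712, -47) (5946, (array([[ 678., -131.,  293.]]), np.float64(399.5466278650928)))
(650, 40) (6750, (array([[538.,  57., 340.]]), np.float64(593.5136774088319)))
spanner 0.73 [380. 289.] [434.4  63.4   0. ]
spanner_jaw 0.74 [353. 283.] [448.7 124.    6. ]
nut_top 0.72 [152. 280.] [461.4 542.  126.5]
nut_top 0.61 [368. 177.] [660.3  99.1 126.5]
75 421.0 498.0 445.4 60
85 422.0 494.0 445.5 91
95 422.0 492.0 443.7 88
105 422.0 471.0 444.0 78
115 425.0 489.0 463.9 40
125 425.0 489.0 453.5 35
135 427.0 491.0 466.6 35
145 428.0 496.0 431.9 9
```

View pics/c2.png

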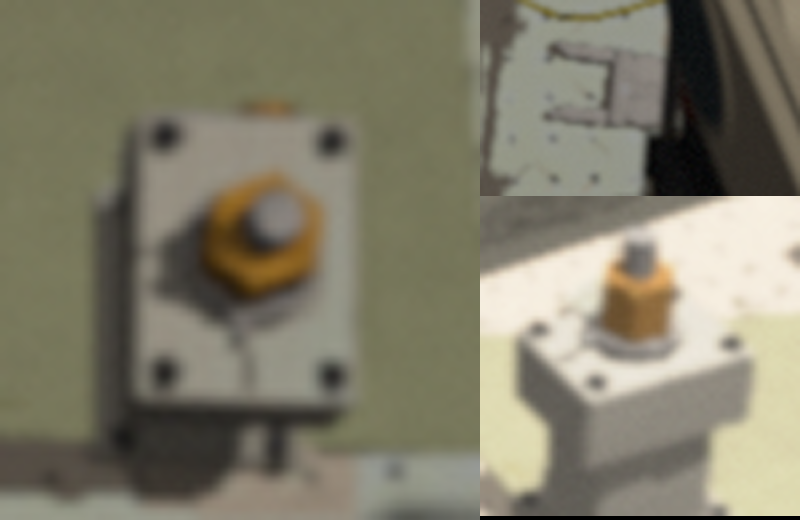

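The crop shows the pointer at (238,340), just past the start mark at (247,360), which matches the torque estimate of about 0.13 rad. The spanner's origin is near (439,54.5) with yaw about 82°. I grip its handle near x = +5.

Emit:
{"method": "play_rows", "body": {"dp": [[-8.3, -19, 0], [-8, -19.5, 0], [0, 0, -41], [0, 0, -41], [0, 0, -41], [0, 0, -41], [0, 0, -30], [0, 0, -15]], "yaw": [0, 0, 0, 0, 0, 0, 0, 0]}}

```text
t: 7.88
ee_pos: [441.7, 59.5, 5.8]
orientation: [-2.363, -2.068, 0.005]
ft_force: [-1.0, -0.5, 1.2]
width: 87.8
grasp_force: 0.0
```

Emit:
{"method": "play_rows", "body": {"dp": [[0, 0, -4], [0, 0, 0], [0, 0, 0]], "yaw": [0, 0, 0]}}

```text
t: 8.13
ee_pos: [443.1, 59.9, 5.9]
orientation: [2.364, 2.069, 0.001]
ft_force: [-0.0, 0.3, 0.5]
width: 87.8
grasp_force: 0.0
```

```bash
python3 s.py
```

```text
t 8.13 [443.1  59.9   5.9] toolY -7.6 F [-0.   0.3  0.5] M [-0.028  0.044  0.041] w 87.8 g 0.0 q [ 0.11  0.57  2.12 -0.    0.45  0.24]
```

Emit:
{"method": "play_rows", "body": {"dp": [[-3, 0, -3.4], [0, 0, 0], [0, 0, 0]], "yaw": [0, 0, 0]}}

```text
t: 8.38
ee_pos: [439.2, 59.9, 3.1]
orientation: [2.363, 2.069, 0.002]
ft_force: [0.5, -0.4, -0.4]
width: 87.8
grasp_force: 0.0
```

Emit:
{"method": "play_rows", "body": {"dp": [[0, 0, 0], [0, 0, 0], [0, 0, 0], [0, 0, 0], [0, 0, 0], [0, 0, 0], [0, 0, 0], [0, 0, 0]], "yaw": [0, 0, 0, 0, 0, 0, 0, 0], "gripper": 1}}

```text
t: 9.05
ee_pos: [438.7, 59.9, 2.2]
orientation: [-2.364, -2.069, 0.0]
ft_force: [0.4, -0.6, 0.9]
width: 37.7
grasp_force: 0.0
```

Emit:
{"method": "play_rows", "body": {"dp": [[0, 0, 0], [0, 0, 0], [0, 0, 0], [0, 0, 0], [0, 0, 0], [0, 0, 0]], "yaw": [0, 0, 0, 0, 0, 0]}}

```text
t: 9.55
ee_pos: [438.9, 59.9, 2.3]
orientation: [2.364, 2.069, 0.0]
ft_force: [0.7, 0.7, -0.5]
width: 13.4
grasp_force: 30.0
```

```bash
python3 s.py
```

```text
t 9.55 [438.9  59.9   2.3] toolY -7.6 F [ 0.7  0.7 -0.5] M [-0.092 -0.059 -0.032] w 13.4 g 30.0 q [0.11 0.58 2.13 0.   0.44 0.24]
```

Emit:
{"method": "play_rows", "body": {"dp": [[0, 0, 20], [0, 0, 40], [0, 0, 40], [0, 0, 41], [0, 0, 22], [32, -8, 0], [32, -8, 0], [32, -8, 0]], "yaw": [0, 0, 0, 0, 0, 4, 4, 4]}}

```text
t: 10.22
ee_pos: [535.6, 35.6, 166.2]
orientation: [2.13, 2.309, 0.001]
ft_force: [0.6, 0.4, -2.2]
width: 13.5
grasp_force: 30.0
```

Emit:
{"method": "play_rows", "body": {"dp": [[32, -8, 0], [32, -8, 0], [32, -8, 0], [32, -8, 0], [32, -6, 0], [0, 0, 0], [0, 0, 0]], "yaw": [4, 4, 4, 4, 0, 0, 0]}}

```text
t: 10.8
ee_pos: [695.0, -2.5, 164.0]
orientation: [-1.794, -2.578, 0.001]
ft_force: [-0.7, 0.4, -2.0]
width: 13.7
grasp_force: 30.0
```

```bash
python3 s.py
python3 - <<'E'
from h import *
o=ctrl.get_obs();p=o['ee_pos'];zj=p[2]-2.3+6
for c in('top','side'):
    im=viewer.get_image(c)
    for n,z in(('spanner_jaw',zj),('nut_top',126.5)):
        for r in models.landmark_of(im,n)[:2]:print(c,n,round(r['conf'],2),np.round(r['location']),np.round(pt(im,*r['location'],z),1))
    if c=='top':save(im,'t3.png',(325,120,425,220),6)
E
```

```text
t 10.80 [695.   -2.5 164. ] toolY -339.7 F [-0.7  0.4 -2. ] M [-0.072  0.004 -0.01 ] w 13.7 g 30.0 q [-0.02  0.59  1.5   0.    1.05 -0.38]
top spanner_jaw 0.76 [389. 165.] [674.2  63.7 167.7]
top nut_top 0.74 [153. 282.] [457.8 540.9 126.5]
top nut_top 0.48 [370. 177.] [660.   94.8 126.5]
side spanner_jaw 0.92 [358. 225.] [670.4  52.4 167.7]
side nut_top 0.58 [339. 236.] [654.7  91.8 126.5]
side nut_top 0.57 [189. 180.] [467.  542.7 126.5]
```

View pics/t3.png

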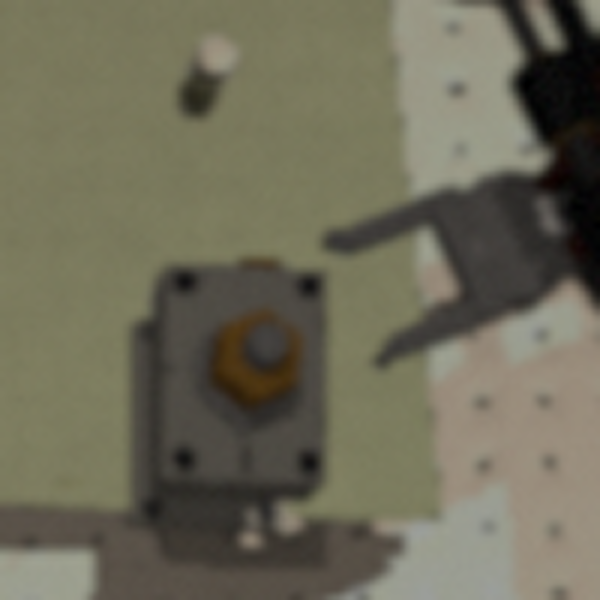

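Run:
```python
from h import *
im=viewer.get_image('top');z=173.7
c=lambda x,y:pt(im,325+x/6,120+y/6,z)
a,b,t1,t2=c(432,217),c(467,300),c(328,240),c(380,360)
g=(a+b)/2;t=(t1+t2)/2
print(g,t,'len',np.linalg.norm(t-g),'psi',np.degrees(np.arctan2(*(t-g)[1::-1])),'perp',np.degrees(np.arctan2(*(t1-t2)[1::-1])),np.linalg.norm(t1-t2))
# depth-based spanner cloud
vs,us=np.mgrid[140:190,370:430]
P=np.array([pt(im,u,v) for u,v in zip(us.ravel(),vs.ravel())]);q=P[(P[:,2]>164)&(P[:,2]<180)]
th=np.radians(110.4);e=np.array([np.cos(th),np.sin(th)]);n=np.array([-e[1],e[0]])
r=(q[:,:2]-ctrl.get_obs()['ee_pos'][:2]);X=r@e;Y=r@n
for x in range(15,95,8):
    k=(X>=x)&(X<x+8)
    if k.any():
        y=np.sort(Y[k]);i=np.argmax(np.diff(y)) if len(y)>1 else 0
        print(x+4,k.sum(),y[0].round(1),y[-1].round(1),'mid',((y[0]+y[-1])/2).round(1),'gap',y[i:i+2].round(1),q[k][:,2].mean().round(1))
```

```text
[676.32622933  42.42079444 173.7       ] [663.18827432  74.83603854 173.7       ] len 34.97647655724909 psi 112.0627984412257 perp 19.396659488799973 43.63788845391914
19 88 -20.0 24.2 mid 2.1 gap [20.6 22.1] 174.5
27 88 -19.4 24.3 mid 2.5 gap [20.  21.5] 174.7
35 86 -21.4 25.5 mid 2.1 gap [23.3 25.5] 174.5
43 108 -22.1 26.3 mid 2.1 gap [-22.1 -20.7] 174.7
51 56 -20.9 25.8 mid 2.5 gap [ 8.7 12.2] 173.4
59 42 -21.2 25.8 mid 2.3 gap [-12.3  16.8] 174.8
67 41 -21.4 25.9 mid 2.2 gap [-12.4  17.3] 174.4
75 39 -21.9 26.0 mid 2.1 gap [-12.7  17.1] 174.3
83 25 -22.5 27.5 mid 2.5 gap [-14.8  20.3] 173.1
```

The view shows the jaws at crop (328..467, 215..360), aligned with the nut. Back-solving the TCP drift while the nut was gripped puts its axis at (660.0, 98.4) in the robot frame. So I shift sideways by (+2.5,+1), descend, and then travel about 43.7 mm along 110.4°.

Emit:
{"method": "play_rows", "body": {"dp": [[2.5, 1, -18], [0, 0, -26], [0, 0, -10], [0, 0, 0], [0, 0, 0]], "yaw": [0, 0, 0, 0, 0]}}

```text
t: 11.57
ee_pos: [696.8, -1.0, 111.1]
orientation: [-1.792, -2.579, 0.001]
ft_force: [0.3, -0.1, -1.4]
width: 13.6
grasp_force: 30.0
```

```bash
python3 s.py
```

```text
t 11.57 [696.8  -1.  111.1] toolY -339.6 F [ 0.3 -0.1 -1.4] M [-0.065  0.058 -0.011] w 13.6 g 30.0 q [-0.02  0.65  1.52 -0.    0.97 -0.37]
```

Emit:
{"method": "play_rows", "body": {"dp": [[-1.7, 5.6, 0], [-2.1, 5.6, 0], [-2.1, 5.6, 0], [-2.1, 5.6, 0], [-2.1, 5.6, 0], [-2.1, 5.6, 0], [0, 0, 0]], "yaw": [0, 0, 0, 0, 0, 0, 0]}}

```text
t: 12.15
ee_pos: [684.6, 33.9, 111.4]
orientation: [-1.792, -2.58, -0.0]
ft_force: [1.0, 0.7, -0.8]
width: 13.5
grasp_force: 30.0
```

```bash
python3 s.py
```

```text
t 12.15 [684.6  33.9 111.4] toolY -339.5 F [ 1.   0.7 -0.8] M [-0.009  0.039  0.021] w 13.5 g 30.0 q [ 0.03  0.64  1.55  0.    0.95 -0.33]
```

Emit:
{"method": "play_rows", "body": {"dp": [[-0.7, 1.9, 0], [-0.7, 1.9, 0], [-0.5, 1.4, 0], [0, 0, 0]], "yaw": [0, 0, 0, 0]}}

```text
t: 12.48
ee_pos: [683.1, 37.8, 111.2]
orientation: [-1.793, -2.579, 0.0]
ft_force: [-0.1, -0.1, -2.4]
width: 13.8
grasp_force: 30.0
```

```bash
python3 s.py
```

```text
t 12.48 [683.1  37.8 111.2] toolY -339.6 F [-0.1 -0.1 -2.4] M [ 0.005  0.064 -0.027] w 13.8 g 30.0 q [ 0.04  0.64  1.55  0.    0.95 -0.32]
```

Emit:
{"method": "play_rows", "body": {"dp": [[-0.5, 1.4, 0], [0, 0, 0]], "yaw": [0, 0]}}

```text
t: 12.65
ee_pos: [682.7, 39.1, 111.2]
orientation: [-1.793, -2.579, -0.0]
ft_force: [0.1, -0.4, -2.1]
width: 13.6
grasp_force: 30.0
```

```bash
python3 s.py
```

```text
t 12.65 [682.7  39.1 111.2] toolY -339.6 F [ 0.1 -0.4 -2.1] M [-0.039 -0.01   0.037] w 13.6 g 30.0 q [ 0.04  0.64  1.56  0.    0.95 -0.32]
```

Emit:
{"method": "play_rows", "body": {"dp": [[-0.4, 1, 0], [0, 0, 0]], "yaw": [0, 0]}}

```text
t: 12.82
ee_pos: [682.5, 39.6, 111.4]
orientation: [1.793, 2.579, -0.0]
ft_force: [1.6, -2.4, -2.7]
width: 14.0
grasp_force: 30.0
```

```bash
python3 s.py
```

```text
t 12.82 [682.5  39.6 111.4] toolY 20.4 F [ 1.6 -2.4 -2.7] M [-0.403 -0.097  0.004] w 14.0 g 30.0 q [ 0.04  0.63  1.56 -0.    0.95 -0.31]
```

Emit:
{"method": "play_rows", "body": {"dp": [[-0.4, 1, 0], [0, 0, 0]], "yaw": [0, 0]}}

```text
t: 12.98
ee_pos: [682.4, 39.9, 111.5]
orientation: [1.792, 2.578, -0.001]
ft_force: [1.7, -6.4, -2.1]
width: 13.8
grasp_force: 30.0
```

```bash
python3 s.py
```

```text
t 12.98 [682.4  39.9 111.5] toolY 20.4 F [ 1.7 -6.4 -2.1] M [-1.184 -0.276  0.048] w 13.8 g 30.0 q [ 0.04  0.63  1.56 -0.    0.95 -0.31]
```

Run:
```python
import numpy as np
C=np.array([660,98.4]);R=63.6
f=lambda a:C+R*np.array([np.cos(np.radians(a)),np.sin(np.radians(a))])
a=290.4;print(f(a).round(1))
for i in range(24):
    b=a-4;print(i,round(b,1),(f(b)-f(a)).round(1).tolist(),f(b).round(1),'toolY',round(b-270,1));a=b
```

```text
[682.2  38.8]
0 286.4 [-4.2, -1.4] [678.   37.4] toolY 16.4
1 282.4 [-4.3, -1.1] [673.7  36.3] toolY 12.4
2 278.4 [-4.4, -0.8] [669.3  35.5] toolY 8.4
3 274.4 [-4.4, -0.5] [664.9  35. ] toolY 4.4
4 270.4 [-4.4, -0.2] [660.4  34.8] toolY 0.4
5 266.4 [-4.4, 0.1] [656.   34.9] toolY -3.6
6 262.4 [-4.4, 0.4] [651.6  35.4] toolY -7.6
7 258.4 [-4.4, 0.7] [647.2  36.1] toolY -11.6
8 254.4 [-4.3, 1.0] [642.9  37.1] toolY -15.6
9 250.4 [-4.2, 1.3] [638.7  38.5] toolY -19.6
10 246.4 [-4.1, 1.6] [634.5  40.1] toolY -23.6
11 242.4 [-4.0, 1.9] [630.5  42. ] toolY -27.6
12 238.4 [-3.9, 2.2] [626.7  44.2] toolY -31.6
13 234.4 [-3.7, 2.5] [623.   46.7] toolY -35.6
14 230.4 [-3.5, 2.7] [619.5  49.4] toolY -39.6
15 226.4 [-3.3, 2.9] [616.1  52.3] toolY -43.6
16 222.4 [-3.1, 3.2] [613.   55.5] toolY -47.6
17 218.4 [-2.9, 3.4] [610.2  58.9] toolY -51.6
18 214.4 [-2.6, 3.6] [607.5  62.5] toolY -55.6
19 210.4 [-2.4, 3.7] [605.1  66.2] toolY -59.6
20 206.4 [-2.1, 3.9] [603.   70.1] toolY -63.6
21 202.4 [-1.8, 4.0] [601.2  74.2] toolY -67.6
22 198.4 [-1.5, 4.2] [599.7  78.3] toolY -71.6
23 194.4 [-1.3, 4.3] [598.4  82.6] toolY -75.6
```

Emit:
{"method": "play_rows", "body": {"dp": [[0.3, -1.8, 0], [-4.2, -1.4, 0], [-4.3, -1.1, 0], [0, 0, 0]], "yaw": [0, -4, -4, 0]}}

```text
t: 13.32
ee_pos: [673.2, 36.9, 111.2]
orientation: [-1.972, -2.445, -0.0]
ft_force: [0.5, 0.2, -2.0]
width: 13.8
grasp_force: 30.0
```

```bash
python3 s.py
```

```text
t 13.32 [673.2  36.9 111.2] toolY -347.8 F [ 0.5  0.2 -2. ] M [-0.148 -0.054 -0.027] w 13.8 g 30.0 q [ 0.04  0.62  1.58  0.    0.94 -0.18]
```

Emit:
{"method": "play_rows", "body": {"dp": [[-4.4, -0.8, 0], [-4.4, -0.5, 0], [0, 0, 0]], "yaw": [-4, -4, 0]}}

```text
t: 13.57
ee_pos: [664.9, 35.7, 111.4]
orientation: [2.135, 2.304, 0.001]
ft_force: [1.2, 1.0, -3.0]
width: 13.7
grasp_force: 30.0
```

```bash
python3 s.py
```

```text
t 13.57 [664.9  35.7 111.4] toolY 4.4 F [ 1.2  1.  -3. ] M [-0.106 -0.198  0.007] w 13.7 g 30.0 q [ 0.04  0.61  1.6   0.    0.93 -0.04]
```

Emit:
{"method": "play_rows", "body": {"dp": [[-4.4, -0.2, 0]], "yaw": [-4]}}

```text
t: 13.65
ee_pos: [661.3, 35.5, 111.4]
orientation: [2.209, 2.233, 0.001]
ft_force: [-0.2, 1.0, -2.8]
width: 13.5
grasp_force: 30.1
```

```bash
python3 s.py
```

```text
t 13.65 [661.3  35.5 111.4] toolY 0.6 F [-0.2  1.  -2.8] M [-0.148 -0.048  0.257] w 13.5 g 30.1 q [0.04 0.61 1.61 0.   0.92 0.02]
```

Emit:
{"method": "play_rows", "body": {"dp": [[-4.4, 0.1, 0]], "yaw": [-4]}}

```text
t: 13.73
ee_pos: [656.6, 35.6, 111.3]
orientation: [2.289, 2.152, 0.001]
ft_force: [0.8, 0.9, -3.0]
width: 13.5
grasp_force: 30.0
```

```bash
python3 s.py
```

```text
t 13.73 [656.6  35.6 111.3] toolY -3.5 F [ 0.8  0.9 -3. ] M [-0.072 -0.188  0.226] w 13.5 g 30.0 q [0.04 0.6  1.62 0.   0.92 0.1 ]
```

Emit:
{"method": "play_rows", "body": {"dp": [[-4.4, 0.4, 0], [-4.4, 0.7, 0], [-4.3, 1.0, 0], [-4.2, 1.3, 0], [-4.1, 1.6, 0], [-4.0, 1.9, 0]], "yaw": [-4, -4, -4, -4, -4, -4]}}

```text
t: 14.23
ee_pos: [631.3, 42.5, 111.4]
orientation: [2.686, 1.628, 0.002]
ft_force: [2.2, -0.7, -2.3]
width: 13.7
grasp_force: 30.0
```

```bash
python3 s.py
```

```text
t 14.23 [631.3  42.5 111.4] toolY -27.6 F [ 2.2 -0.7 -2.3] M [-0.158 -0.239  0.183] w 13.7 g 30.0 q [0.05 0.57 1.68 0.   0.89 0.53]
```

Emit:
{"method": "play_rows", "body": {"dp": [[-3.9, 2.2, 0], [-3.7, 2.5, 0], [-3.5, 2.7, 0], [-3.3, 2.9, 0], [-3.1, 3.2, 0]], "yaw": [-4, -4, -4, -4, -4]}}

```text
t: 14.65
ee_pos: [613.9, 55.8, 111.4]
orientation: [2.928, 1.137, 0.002]
ft_force: [2.6, -1.2, -3.1]
width: 13.7
grasp_force: 30.0
```

```bash
python3 s.py
python3 - <<'E'
from h import *
im=viewer.get_image('top');s=viewer.get_image('side')
A=cv2.resize(im['pixels'][150:210,335:395,::-1],(400,400),interpolation=cv2.INTER_CUBIC)
B=cv2.resize(s['pixels'][220:280,310:370,::-1],(400,400),interpolation=cv2.INTER_CUBIC)
cv2.imwrite('pics/c4.png',np.hstack([A,B]))
E
```

```text
t 14.65 [613.9  55.8 111.4] toolY -47.6 F [ 2.6 -1.2 -3.1] M [-0.338 -0.248  0.132] w 13.7 g 30.0 q [ 0.07  0.55  1.72 -0.    0.87  0.9 ]
```

View pics/c4.png

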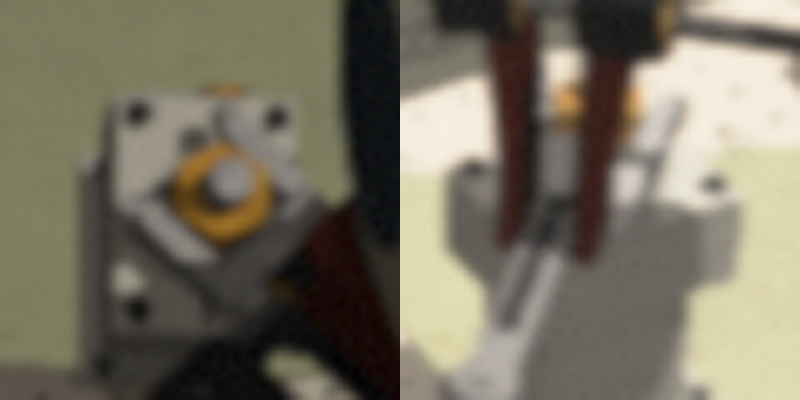

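Emit:
{"method": "play_rows", "body": {"dp": [[-2.9, 3.4, 0], [-2.6, 3.6, 0], [-2.4, 3.7, 0], [-2.1, 3.9, 0]], "yaw": [-4, -4, -4, -4]}}

```text
t: 15.08
ee_pos: [603.9, 70.2, 111.4]
orientation: [3.057, 0.72, 0.002]
ft_force: [2.2, -2.1, -3.6]
width: 13.6
grasp_force: 30.0
```

```bash
python3 s.py
```

```text
t 15.08 [603.9  70.2 111.4] toolY -63.5 F [ 2.2 -2.1 -3.6] M [-0.489 -0.311  0.148] w 13.6 g 30.0 q [ 0.1   0.54  1.74 -0.    0.86  1.21]
```

Emit:
{"method": "play_rows", "body": {"dp": [[-1.8, 4.0, 0], [-1.2, 3.2, 0], [0, 0, 0], [0, 0, 0]], "yaw": [-4, -3, 0, 0]}}

```text
t: 15.42
ee_pos: [600.9, 77.4, 111.4]
orientation: [3.095, 0.536, 0.001]
ft_force: [2.6, -2.0, -2.8]
width: 13.7
grasp_force: 30.0
```

```bash
python3 s.py
python3 - <<'E'
from h import *
im=viewer.get_image('top');s=viewer.get_image('side')
A=cv2.resize(im['pixels'][150:210,335:395,::-1],(400,400),interpolation=cv2.INTER_CUBIC)
B=cv2.resize(s['pixels'][220:280,310:370,::-1],(400,400),interpolation=cv2.INTER_CUBIC)
cv2.imwrite('pics/c5.png',np.hstack([A,B]))
E
```

```text
t 15.42 [600.9  77.4 111.4] toolY -70.3 F [ 2.6 -2.  -2.8] M [-0.445 -0.243  0.005] w 13.7 g 30.0 q [ 0.11  0.54  1.74 -0.    0.86  1.34]
```

View pics/c5.png

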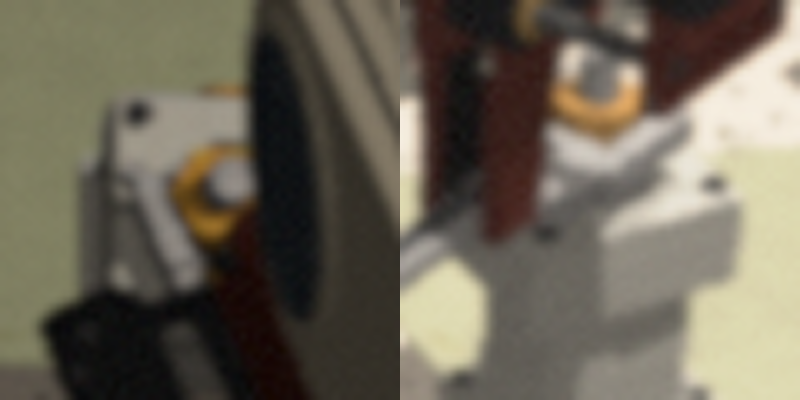

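Both moves follow the arc, and the spanner is seated on the nut. From the turned angle the ring should be at about 88°. Next I unwind the slack and withdraw along the jaw axis.

Emit:
{"method": "play_rows", "body": {"dp": [[1.0, -2.5, 0], [0.8, -2.5, 0], [-3.0, -1.3, 0], [-7.3, -3.2, 0], [-9.2, -4.0, 0], [-9.2, -4.0, 0], [-9.2, -4.0, 0], [-9.2, -4.0, 0]], "yaw": [2.5, 2.5, 0, 0, 0, 0, 0, 0]}}

```text
t: 16.18
ee_pos: [553.1, 51.7, 111.2]
orientation: [-3.07, -0.663, 0.002]
ft_force: [-0.5, -0.7, -1.7]
width: 13.3
grasp_force: 30.0
```

```bash
python3 s.py
```

```text
t 16.18 [553.1  51.7 111.2] toolY -425.6 F [-0.5 -0.7 -1.7] M [-0.008  0.162  0.031] w 13.3 g 30.0 q [0.07 0.48 1.86 0.   0.81 1.22]
```

Emit:
{"method": "play_rows", "body": {"dp": [[-20, -4, 0], [-20, -4, 0], [-18, 0, 0], [-16, 4, 0], [-15, 4, 0], [-14, 4, 0], [-10, 3, 0], [0, 0, 0]], "yaw": [7, 7, 7, 7, 7, 7, 7, 7]}}

```text
t: 16.85
ee_pos: [438.3, 59.1, 111.1]
orientation: [-2.392, -2.034, 0.004]
ft_force: [0.1, -1.0, -1.9]
width: 13.7
grasp_force: 30.0
```

```bash
python3 s.py
python3 - <<'E'
from h import *
im=viewer.get_image('top');s=viewer.get_image('side')
A=cv2.resize(im['pixels'][150:205,340:395,::-1],(480,480),interpolation=cv2.INTER_CUBIC)
B=cv2.resize(s['pixels'][220:280,310:350,::-1],(320,480),interpolation=cv2.INTER_CUBIC)
cv2.imwrite('pics/c6.png',np.hstack([A,B]))
# expected pointer pixels for ring angles (axis 658.2,98.2 camera frame), crop coordinates
for d in(70,80,90,100):
    a=np.radians(180-3-d);p=(658.2+24*np.cos(a),98.2+24*np.sin(a),98.5)
    u,v=proj(im,p);x,y=proj(s,p);print(d,((u-340)*8.73,(v-150)*8.73),(480+(x-310)*8,(y-220)*8))
E
```

```text
t 16.85 [438.3  59.1 111.1] toolY -369.2 F [ 0.1 -1.  -1.9] M [-0.061  0.082 -0.056] w 13.7 g 30.0 q [0.11 0.35 2.1  0.   0.7  0.27]
70 (np.float64(134.48416837801102), np.float64(304.6872610682643)) (np.float64(634.5388465617507), np.float64(168.6638903143671))
80 (np.float64(129.97041680282308), np.float64(288.30622707530057)) (np.float64(644.9670613697776), np.float64(163.333250445271))
90 (np.float64(128.42700738690368), np.float64(271.50496727270195)) (np.float64(657.1112730359355), np.float64(159.14650985950038))
100 (np.float64(129.89493967786152), np.float64(254.79444765524647)) (np.float64(670.6153019473882), np.float64(156.21550918721732))
```

View pics/c6.png

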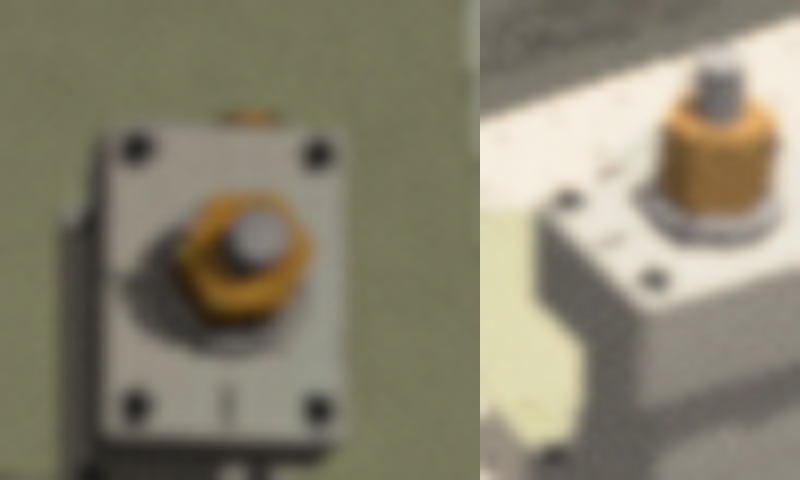

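The pointer shows as a dark spot at crop (130,285), next to the quarter mark (115,275). I'll check the nut angle by fitting its outline.

```bash
cat > fit.py <<'E'
from h import *
def hexfit(im,K=8):
    u0,v0=proj(im,(659,98.5,115));u0=int(u0)-20;v0=int(v0)-20
    a=cv2.resize(im['pixels'][v0:v0+40,u0:u0+40],None,fx=K,fy=K,interpolation=cv2.INTER_CUBIC)
    h=cv2.cvtColor(a,cv2.COLOR_RGB2HSV);m=((h[...,0]>8)&(h[...,0]<30)&(h[...,1]>120)&(h[...,2]>50)).astype(np.uint8)
    n,l,st,_=cv2.connectedComponentsWithStats(m);m=(l==1+np.argmax(st[1:,4])).astype(np.uint8)
    m=cv2.drawContours(np.zeros_like(m),[max(cv2.findContours(m,0,2)[0],key=cv2.contourArea)],-1,1,-1)
    m=cv2.fillConvexPoly(np.zeros_like(m),cv2.convexHull(cv2.findNonZero(m)),1)
    out=[]
    for th in range(0,60,2):
        best=0
        for dx in np.arange(-3,3.1,1):
            for dy in np.arange(-3,3.1,1):
                t=np.radians(th+60*np.arange(6))
                P=[((np.array(proj(im,(658.5+dx+16.2*np.cos(x),98.5+dy+16.2*np.sin(x),z)))-(u0,v0)+.5)*K) for x in t for z in(102.5,125)]
                g=cv2.fillConvexPoly(np.zeros_like(m),cv2.convexHull(np.array(P,np.float32)).astype(np.int32),1)
                best=max(best,(g&m).sum()/(g|m).sum())
        out.append((best,th))
    return sorted(out)[::-1][:5],m.sum()
E
python3 - <<'E'
from fit import *
for c in('top','side'):
    r,n=hexfit(viewer.get_image(c));print(c,n,[(round(a,3),t) for a,t in r])
E
python3 -c "
import sys
exec(open('fit.py').read())
"
python3 - <<'E'
# same fit on the start picture's crop is unavailable at full res; check only expected value
print('expected vertex angle for ring 88 deg: ',(50.4-80.8)%60,' ring = 7.5+((50.4-v)%60)+60k')
E
```

```text
top 10066 [(np.float64(0.798), 20), (np.float64(0.797), 24), (np.float64(0.796), 26), (np.float64(0.795), 28), (np.float64(0.794), 18)]
side 8793 [(np.float64(0.696), 52), (np.float64(0.695), 54), (np.float64(0.69), 50), (np.float64(0.685), 56), (np.float64(0.682), 48)]
expected vertex angle for ring 88 deg:  29.6  ring = 7.5+((50.4-v)%60)+60k
```

Run:
```python
from h import *
for i in range(3):
    im=viewer.get_image('top');vs,us=np.mgrid[155:205,340:395]
    P=np.array([pt(im,u,v) for u,v in zip(us.ravel(),vs.ravel())])
    q=P[(P[:,2]>118)&(P[:,2]<150)][:,:2].astype(np.float32);r=cv2.minAreaRect(q)
    # spread in each direction: width(th) minimal along flat normals (mod 60)
    th=np.arange(0,60,2);w=[]
    for t in th:
        s=0
        for k in range(3):
            d=np.radians(t+60*k);x=q@np.array([np.cos(d),np.sin(d)]);s+=np.sort(x)[-3:].mean()-np.sort(x)[:3].mean()
        w.append(s/3)
    print(len(q),r,'flat normal',th[np.argmin(w)],np.round(w[::3],1))
# pointer: dark/bright profile of pixels on circle r=22..24, z=100 relative
a=im['pixels'].astype(float).mean(2)
for d in range(60,125,5):
    an=np.radians(177-d);v=[]
    for R in(20.5,22,23.5,26,28):
        u,y=proj(im,(658.2+R*np.cos(an),98.2+R*np.sin(an),98.5));v.append(cv2.getRectSubPix(a.astype(np.float32),(1,1),(u,y))[0,0])
    print(d,np.round(v))
```

```text
171 ((657.9632568359375, 98.22514343261719), (27.690303802490234, 31.567197799682617), 60.49942398071289) flat normal 0 [28.2 28.6 29.3 29.8 30.2 30.2 30.  29.6 29.1 28.5]
172 ((658.1573486328125, 97.48590087890625), (31.07344627380371, 29.00937843322754), 87.91818237304688) flat normal 58 [28.5 28.9 29.6 30.  30.3 30.4 30.3 29.9 29.4 28.8]
171 ((658.4537353515625, 97.932861328125), (27.60405158996582, 30.442243576049805), 61.59339141845703) flat normal 0 [27.9 28.3 28.8 29.2 29.5 29.7 29.6 29.3 28.8 28.3]
60 [ 61.  69.  81. 111. 131.]
65 [ 62.  68.  75. 103. 128.]
70 [ 62.  67.  75. 100. 121.]
75 [ 61.  66.  72.  94. 112.]
80 [ 60.  64.  69.  87. 106.]
85 [60. 64. 69. 86. 98.]
90 [ 66.  73.  83. 100. 102.]
95 [ 71.  85. 103. 124. 121.]
100 [ 76.  94. 115. 137. 131.]
105 [ 82. 103. 122. 140. 134.]
110 [ 89. 112. 129. 141. 138.]
115 [101. 121. 135. 143. 141.]
120 [110. 129. 137. 141. 141.]
```

The flat normals are now at about 0° (mod 60), so the nut turned about 80° after the ring began, and the ring is at about 88°, within tolerance. Next I lay the spanner back down near where it was.

Emit:
{"method": "play_rows", "body": {"dp": [[0, 0, -30], [0, 0, -30], [0, 0, -25], [0, 0, -12], [0, 0, -6], [0, 0, 0], [0, 0, 0]], "yaw": [0, 0, 0, 0, 0, 0, 0]}}

```text
t: 17.78
ee_pos: [442.2, 59.1, 8.4]
orientation: [-2.4, -2.027, 0.0]
ft_force: [0.1, 1.6, -1.2]
width: 13.7
grasp_force: 30.0
```

```bash
python3 s.py
```

```text
t 17.78 [442.2  59.1   8.4] toolY -369.7 F [ 0.1  1.6 -1.2] M [-0.034  0.012  0.037] w 13.7 g 30.0 q [0.11 0.57 2.12 0.   0.46 0.27]
```

Emit:
{"method": "play_rows", "body": {"dp": [[0, 0, -2], [0, 0, -1.5], [0, 0, -1], [0, 0, 0]], "yaw": [0, 0, 0, 0]}}

```text
t: 18.12
ee_pos: [442.2, 59.1, 4.2]
orientation: [2.399, 2.027, 0.001]
ft_force: [-0.2, -0.4, -2.3]
width: 13.8
grasp_force: 30.0
```

```bash
python3 s.py
```

```text
t 18.12 [442.2  59.1   4.2] toolY -9.6 F [-0.2 -0.4 -2.3] M [-0.071  0.079 -0.008] w 13.8 g 30.0 q [ 0.11  0.58  2.12 -0.    0.44  0.27]
```

Emit:
{"method": "play_rows", "body": {"dp": [[0, 0, -1], [0, 0, -1], [0, 0, 0], [0, 0, 0]], "yaw": [0, 0, 0, 0]}}

```text
t: 18.45
ee_pos: [442.1, 59.1, 2.3]
orientation: [2.4, 2.027, 0.001]
ft_force: [-1.7, 0.5, 6.2]
width: 14.0
grasp_force: 30.0
```

Emit:
{"method": "play_rows", "body": {"dp": [[0, 0, 0], [0, 0, 0], [0, 0, 0], [0, 0, 0], [0, 0, 0], [0, 0, 0], [0, 0, 0]], "yaw": [0, 0, 0, 0, 0, 0, 0], "gripper": 0}}

```text
t: 19.03
ee_pos: [441.8, 59.1, 1.7]
orientation: [-2.4, -2.027, 0.0]
ft_force: [0.3, -0.3, -0.5]
width: 56.9
grasp_force: 0.0
```

Emit:
{"method": "play_rows", "body": {"dp": [[0, 0, 15], [0, 0, 35], [0, 0, 40], [0, 0, 40], [-20, -20, 30], [-20, -20, 0], [0, 0, 0], [0, 0, 0]], "yaw": [0, 0, 0, 0, 0, 0, 0, 0]}}

```text
t: 19.7
ee_pos: [401.3, 18.6, 162.3]
orientation: [2.401, 2.025, 0.001]
ft_force: [-0.5, -0.0, 0.4]
width: 87.9
grasp_force: 0.0
```

```bash
python3 s.py
python3 - <<'E'
from h import *
for c in('top','side'):
    im=viewer.get_image(c)
    for n,z in(('spanner',0),('spanner_jaw',6),('small_spanner',0),('dish',0),('vial',0)):
        for r in models.landmark_of(im,n)[:2]:print(c,n,round(r['conf'],2),np.round(pt(im,*r['location'],z),1))
    if c=='side':
        save(im,'end.png',(170,200,380,370),3)
        for x in(-80,-40,0,60):
            a=np.radians(80.4);p=(442.2+(x-7)*np.cos(a),59+(x-7)*np.sin(a),12);u,v=proj(im,p);print(x,'z',pt(im,u,v)[2].round(1))
E
```

```text
t 19.70 [401.3  18.6 162.3] toolY -9.7 F [-0.5 -0.   0.4] M [-0.098  0.102 -0.009] w 87.9 g 0.0 q [0.02 0.19 2.15 0.   0.8  0.19]
top spanner 0.64 [441.   54.5   0. ]
top spanner_jaw 0.77 [449.9 127.    6. ]
top small_spanner 0.92 [431.6 374.8   0. ]
top dish 0.72 [759.3 223.8   0. ]
top vial 0.58 [680.4  79.5   0. ]
side spanner 0.68 [446.3  54.    0. ]
side spanner_jaw 0.64 [449.9 114.9   6. ]
side small_spanner 0.65 [422.  368.6   0. ]
side dish 0.6 [774.4 246.7   0. ]
side vial 0.68 [795.1  94.6   0. ]
-80 z 10.6
-40 z 13.0
0 z 13.7
60 z -1.1
```

View pics/end.png

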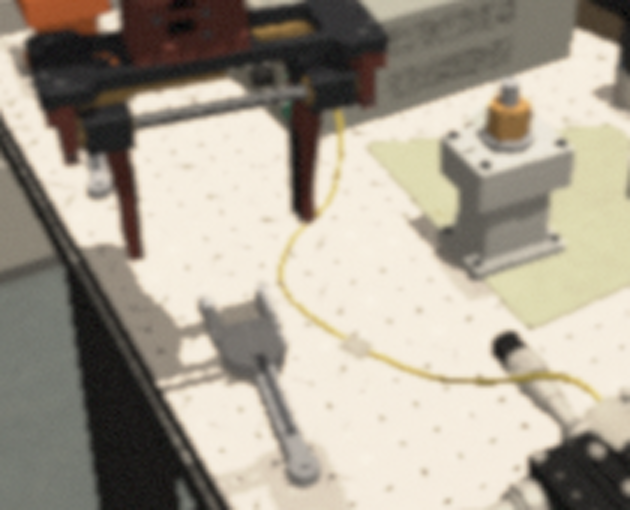

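The spanner lies flat at crop (260,370), more than 200 mm from the nut, with the gripper open and clear above it. The other things are where they were, so I'm handing in.

```bash
python3 -c "
from workcell import ticket;print(ticket.close_job())"
```

```text
the job is handed in; nothing more can be done
None
```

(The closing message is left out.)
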